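# Tip the drilled bee-hotel block onto its back over the stop board

### The arm

A 6-joint arm with a two-finger parallel gripper is mounted at the origin on the work surface; the furniture and walls round the work are solid. World frame = base frame: x ahead of the robot, y to its left, z up, the work surface at z = 0. Lengths are in m, angles in rad, forces in N, time in s.
With the tool pointing down it reaches from about 0.25 to 0.775 m from the base axis. Payload 4 kg.
Tool frame: the origin (TCP) lies at the very end of the fingers, on their centre line; the grasp point (between the pads) lies 19 mm behind it; z points along the fingers, y is the line along which they close (so a half turn about z gives the same grasp; the last joint's range is limited). The gripper opens to 85 mm and grips with 20 to 120 N. Pads are 22 mm wide; open, the fingers measure 114 mm over their backs; the gripper's body (76 mm by 85 mm) begins 54 mm behind the grasp point. The pads swing forward as they close: fully open they stand 13 mm farther back than shut.
Start: joints at [-1.247, 0.087, 1.371, -0, 1.684, -0.103], TCP at [0.228, -0.501, 0.231] pointing down, gripper open.
Joint ranges: [-3.1, 3.1], [-0.76, 2.03], [0.27, 2.55], [-1.08, 4.22], [0.17, 2.65], [-2.57, 2.57]. Speed limits (rad/s): [2.79, 2.79, 3.14, 3.14, 3.14, 3.14].

### API

Orientations are given as a rotation vector (axis times angle).
In Python, from workcell import telemetry, snapshot, ctrl, models gives the robot as it stands.
- The arm moves only by the shell command python3 -m handwheel 'ROWS' [OPENING] [FORCE]. ROWS is text: rows parted by semicolons, each of 4 numbers parted by spaces: the shift along the tool's x, y, z in mm, then the turn about the tool's z in rad. A call has 1 to 12 rows; each row shifts and turns the commanded pose from where the row before left it, along the tool's axes as they then stand; what a row does not reach is not made up. A row lasts 1/8 s, in which the tool goes at most 62.5 mm and 10.7 degrees, less where a joint would pass 70% of its speed; a pose out of reach is approached as far as the arm can. A call with a gripper value outside its range is refused whole. OPENING is the finger opening in mm, from 0 to 85.4, set as the call begins (- or left out, the last holds). The fingers move at their own pace and stop on an object; FORCE is the grip in N (left out, the last holds). Time passes only in rows, so rows that do not move let the fingers close. It gives the time, the measured TCP pose, the force, the opening and the grip force at its end, in the units of the state.
- telemetry.get_obs(): the state, without advancing time (a new reading comes with each control period).
- snapshot(name): name is "scene" or "top" or "wrist"; returns a dict with "color" (420x560x3 uint8, red, green, blue), "vfov" (degrees; the focal length in pixels is half the picture's height over the tangent of half this angle, whatever the lens; pixels are square), "cx", "cy" (the principal point, pixels), "k1" (the pictures are not rectified: a ray, as slopes to the right and down, at radius r is drawn at 1 + k1 r^2 times it, then the intrinsics apply), "extrinsics" (4x4, takes a point from world to camera coordinates). Camera axes: x right, y down, z forward; pixel columns grow to the right and rows downward; lengths in m; the calibration is good to about 2 mm. A picture is of the moment at which its call begins. There is no depth.
- ctrl.hand_in(): hands the job in; it is judged then, once.
Trained networks look in the newest picture that a camera, given by its name, has taken for a name from the list of things; names that differ only in an ending like _2 or _b are one class to them, and where a whole thing is asked for, a point or a joint stands for the part that bears it (a point fixed in the world has none). Each returns a list of dicts, best first, with "confidence" (0 to 1); they miss things now and then, are a little off and sometimes report something else, mostly with a low value. They report only what shows in the picture. A call takes as long as a camera call.
- models.spot_in(thing, camera): "rect" ([centre column, centre row, width, height] in pixels, round what is visible of it).
- models.cut_out(thing, camera): "region" (420x560 bool, what is visible of it) and "rect" ([centre column, centre row, width, height] in pixels, round what is visible of it).
- models.place_of(thing, camera): "uv" ([column, row] in pixels: a listed point, or the origin of a listed thing).
The state is a dict: "time": time; "joints": joint angles; "joint_vel": joint speeds; "effort": joint torques, N m; "eef_pos": TCP position; "tcp_rot": TCP orientation; "contact_force": force on the tool from outside, world axes, zero at the start; "torque": the same for the moment, N m; "width": finger opening in m; "finger_force": force on a finger pad.
Only numpy, scipy, OpenCV 4.12 (cv2) and the standard library are available. Lean on these libraries where they do the work, as an engineer would, in place of code of your own. Each camera call takes 0.05 s, during which the arm holds its last target. There are 200 camera calls.

### The job

Two timber blocks stand in front of the plywood stop board that is screwed to the bench. Slide the drilled one (the bee-hotel block, with rows of holes in the face towards the robot) up against the board's front edge and tip it over that edge, so that it ends lying flat on its back on the board, square to it, with the holes facing up. Leave the undrilled block beside it standing where it is.

Things in the scene. Friction and masses are not known exactly. Their poses are not given: they have to be found in the camera images.
- bee_block: drilled timber block, light wood, 60 mm deep (x) by 70 wide (y) by 90 tall (z), 0.25 kg, loose, upright; origin: its centre, 45 mm above the bench. -x face, towards the robot: four rows of drilled holes (8 to 11 mm); top: two 12 mm dowel holes; +x face: towards the board, becomes the underside. Starts 12 to 38 mm off the board. Pushed below about 30 mm above the bench it slides; pushed high it tips at once.
- bee_block_foot (a point): middle of the bottom edge of the drilled block's +x face (30 mm ahead of its centre and 45 mm below it): the edge that goes against the board; axes as the block's.
- blank_block: the undrilled timber block, no holes in any face, the same wood and size (60 x 70 x 90 mm), standing beside the drilled one, to its left or right, 40 to 70 mm of free space between them; origin at its centre, 45 mm above the bench; leave it alone.
- stop_board: plywood stop board, 12 mm thick, 120 mm deep (its x) by 230 mm long (its y), screwed flat to the bench; its front edge, towards the robot, is the fence. Its origin is the middle of the foot of that front edge, at bench height; x points across the board away from the robot, y along the edge to the left.

How it is judged:
By the outcome, as a careful person would: the job done as asked, in the order asked, and still so for the second after the job is handed in, with the robot touching nothing.
It also fails if it takes over 38 s, if anything falls off the work surface, if the arm or the gripper's body presses on something with over 40 N, if the wrist force passes 120 N, or if a joint passes its speed limit or range.

## Working session

There is one attempt and no reset: what is moved stays moved. The work goes in short steps, Python scripts to look and compute and a shell command to move; the robot and the scene stay as the last step left them, time stands still between calls to the robot, and variables do not carry over. Pictures are saved under pics/ and viewed, at most 12 in all, crops included, and the job is handed in when it is done.

```bash
mkdir -p pics; ls; cat > h.py <<'E'
import numpy as np, cv2
from workcell import telemetry, snapshot, ctrl, models
from scipy.spatial.transform import Rotation as R
def K(s):
    f=s["color"].shape[0]/2/np.tan(np.radians(s["vfov"])/2)
    return f
def ray(s,uv):
    f=K(s); d=np.array([(uv[0]-s["cx"])/f,(uv[1]-s["cy"])/f]); u=d.copy()
    for _ in range(30): u=d/(1+s["k1"]*(u@u))
    E=np.array(s["extrinsics"]); Rt=E[:3,:3]; t=E[:3,3]
    return -Rt.T@t, Rt.T@np.array([u[0],u[1],1])
def atz(s,uv,z):
    o,d=ray(s,uv); return o+d*(z-o[2])/d[2]
def proj(s,P):
    E=np.array(s["extrinsics"]); c=E[:3,:3]@np.array(P)+E[:3,3]; u=c[:2]/c[2]
    return u*(1+s["k1"]*(u@u))*K(s)+np.array([s["cx"],s["cy"]])
def tri(rs):
    A=0;b=0
    for o,d in rs:
        d=d/np.linalg.norm(d); M=np.eye(3)-np.outer(d,d); A=A+M; b=b+M@o
    return np.linalg.solve(A,b)
E
python3 - <<'E'
from h import *
ims={}
for n in ["scene","top","wrist"]:
    s=snapshot(n); ims[n]=s
    print(n,"cam",np.round(ray(s,(280,210))[0],3))
    for t in ["bee_block","blank_block","stop_board","bee_block_foot"]:
        r=models.place_of(t,n)[:3]
        z={"bee_block":.045,"blank_block":.045}.get(t,0)
        print(t,[(np.round(q["uv"],1),round(q["confidence"],2),np.round(atz(s,q["uv"],z),3)) for q in r])
cv2.imwrite("pics/a.png",cv2.resize(np.vstack([ims[n]["color"] for n in ["scene","top"]])[:,:,::-1],None,fx=.7,fy=.7))
cv2.imwrite("pics/top.png",ims["top"]["color"][:,:,::-1])
cv2.imwrite("pics/scene.png",ims["scene"]["color"][:,:,::-1])
print(telemetry.get_obs())
E
```

```text
pics
scene cam [ 0.024 -0.692  0.468]
bee_block [(array([325.9, 260.1]), 0.85, array([ 0.476, -0.264,  0.045]))]
blank_block [(array([292.4, 223.6]), 0.86, array([ 0.514, -0.138,  0.045]))]
stop_board []
bee_block_foot [(array([340. , 277.6]), 0.7, array([ 0.504, -0.272,  0.   ]))]
top cam [ 0.425 -0.149  0.903]
bee_block [(array([345. , 213.9]), 0.91, array([ 0.478, -0.271,  0.045])), (array([313.6, 181.7]), 0.41, array([ 0.536, -0.218,  0.045]))]
blank_block [(array([270.9, 200.2]), 0.86, array([ 0.505, -0.143,  0.045]))]
stop_board [(array([316.1, 182.4]), 0.61, array([ 0.54 , -0.227,  0.   ]))]
bee_block_foot []
wrist cam [ 0.292 -0.472  0.374]
bee_block []
blank_block []
stop_board []
bee_block_foot []
{'time': 0.75, 'joints': array([-1.24710790e+00,  8.71545749e-02,  1.37064307e+00,  2.43369826e-05,
        1.68358484e+00, -1.03090834e-01]), 'joint_vel': array([-2.32783573e-03,  9.30490173e-06,  1.21181045e-04, -1.53206075e-03,
       -1.45621831e-03, -1.55474869e-03]), 'effort': array([-1.59772946e-03, -3.51642394e+01, -3.13413191e+01, -3.48655876e-04,
        2.29208790e-04,  6.29970060e-06]), 'eef_pos': array([ 0.22768768, -0.50070083,  0.23139465]), 'tcp_rot': array([3.07013477e+00, 6.65267731e-01, 7.40895208e-05]), 'contact_force': array([0.98044556, 0.07502013, 0.56336452]), 'torque': array([ 0.02008069, -0.00197095, -0.05879298]), 'finger_force': 0.0, 'width': 0.08544059814960528}
```

View pics/top.png

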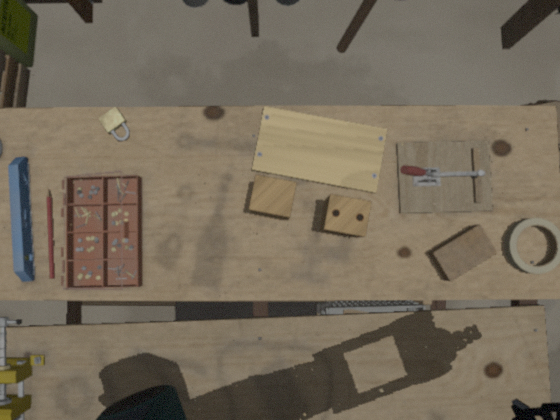

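View pics/scene.png

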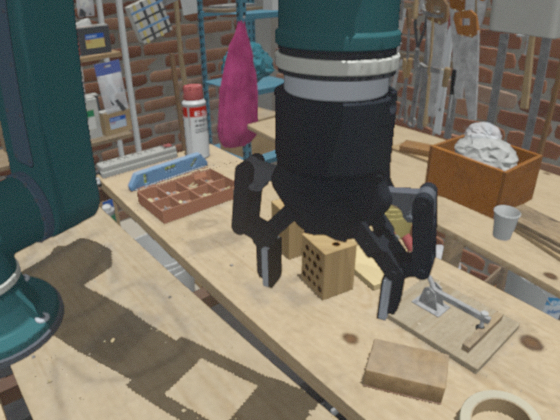

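The top view shows the board with corners at about (265,108), (387,128), (378,192) and (251,172). The bee block, with two dowel holes in its top, is at about (346,215), and the blank is to its left at about (272,196). The scene view confirms the drilled block is the right-hand one. Next I'll measure the edges more precisely.

```bash
python3 - <<'E'
from h import *
s=snapshot("top"); im=s["color"]
for t in ["stop_board","bee_block","blank_block"]:
    r=models.cut_out(t,"top")
    if not r: print(t,"none"); continue
    m=r[0]["region"].astype(np.uint8)
    c=max(cv2.findContours(m,0,1)[0],key=cv2.contourArea)
    print(t,r[0]["confidence"],r[0]["rect"])
    z=.012 if t=="stop_board" else .09
    P=np.array([atz(s,p[0],z)[:2] for p in c])*1000
    rr=cv2.minAreaRect(P.astype(np.float32)); print(rr,np.round(cv2.boxPoints(rr)))
crop=cv2.resize(im[95:250,235:400],None,fx=3.8,fy=3.8,interpolation=cv2.INTER_CUBIC)
cv2.imwrite("pics/crop.png",crop[:,:,::-1])
E
```

```text
stop_board 0.84 [321.6, 150.5, 134.6, 88.4]
((600.6062622070312, -233.33572387695312), (233.29591369628906, 123.3203353881836), 76.93862915039062) [[ 514. -333.]
 [ 634. -361.]
 [ 687. -134.]
 [ 567. -106.]]
bee_block 0.8 [347.9, 216.2, 52.0, 46.5]
((473.121826171875, -264.6290283203125), (76.0376205444336, 63.46010208129883), 77.4110336303711) [[ 434. -295.]
 [ 496. -309.]
 [ 512. -234.]
 [ 450. -221.]]
blank_block 0.76 [272.9, 195.9, 48.9, 45.9]
((507.6858215332031, -145.0767822265625), (70.18500518798828, 64.09614562988281), 77.0857925415039) [[ 469. -172.]
 [ 531. -186.]
 [ 547. -118.]
 [ 484. -104.]]
```

View pics/crop.png

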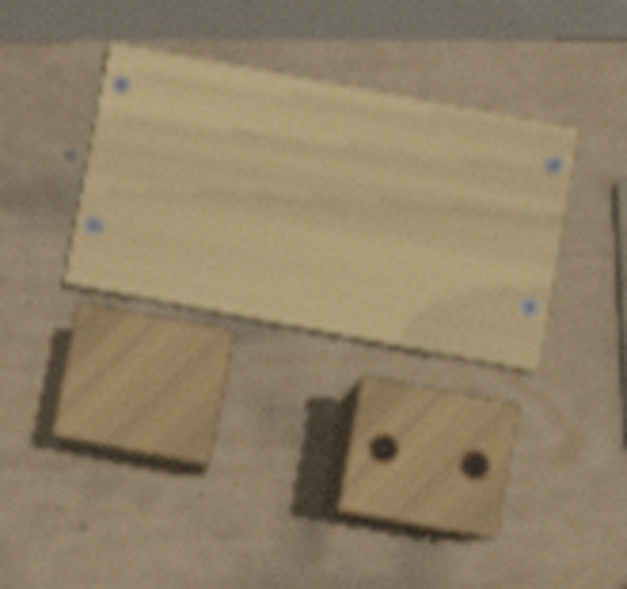

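The crop shows board front corners at about (66,285) and (533,370). The bee block's top corners are at about (362,378), (520,402), (497,538) and (338,513).

```bash
python3 - <<'E'
from h import *
s=snapshot("top")
f=lambda p,z: atz(s,((p[0]+.5)/3.8-.5+235,(p[1]+.5)/3.8-.5+95),z)*1000
B=[f(p,.012) for p in [(66,285),(533,370),(577,129),(110,43)]]
T=[f(p,.09) for p in [(362,378),(520,402),(497,538),(338,513)]]
N=[f(p,.09) for p in [(78,303),(232,333),(207,468),(54,435)]]
d=(B[0]-B[1]); yaw=-np.degrees(np.arctan2(d[0],d[1])); print("board",np.round(B),yaw,np.linalg.norm(d[:2]),np.linalg.norm(B[2]-B[1]))
O=(B[0]+B[1])/2; a=np.radians(yaw); ex=np.array([np.cos(a),np.sin(a)]); ey=np.array([-np.sin(a),np.cos(a)])
print("O",O,ex,ey)
for Q in (T,N):
    e=Q[0]-Q[1]; print(np.round(Q),"yaw",-np.degrees(np.arctan2(e[0],e[1])),"w,d",np.linalg.norm(e[:2]),np.linalg.norm((Q[1]-Q[2])[:2]))
    print("in board",[(round(float((q-O)[:2]@ex),1),round(float((q-O)[:2]@ey),1)) for q in Q+[sum(Q)/4]])
o=telemetry.get_obs(); Rm=R.from_rotvec(o["tcp_rot"]).as_matrix(); print(Rm.round(3), o["eef_pos"])
C=sum(T)/4
# want tool y along +-ey
for sg in (1,-1):
    t=sg*ey; p=Rm.T@np.array([t[0],t[1],0]); print("turn about tool z",np.arctan2(-p[0],p[1]))
    # standoff pose
tgt=np.r_[O[:2]+ex*((C-O)[:2]@ex-75)+ey*((C-O)[:2]@ey),150]
print("target",tgt,"tool shift",Rm.T@(tgt-o["eef_pos"]*1000))
E
```

```text
board [[ 565. -110.   12.]
 [ 518. -331.   12.]
 [ 635. -358.   12.]
 [ 683. -134.   12.]] -11.91698408482692 226.56331923501128 119.16166797513361
O [ 541.76933589 -220.62482991   12.        ] [ 0.97844782 -0.20649423] [0.20649423 0.97844782]
[[ 509. -241.   90.]
 [ 496. -309.   90.]
 [ 438. -297.   90.]
 [ 450. -229.   90.]] yaw -10.187187085469507 w,d 69.37201065409482 59.982628433767694
in board [(-28.2, -26.7), (-26.1, -96.1), (-86.1, -96.1), (-87.9, -26.7), (-57.1, -61.4)]
[[ 545. -118.   90.]
 [ 530. -185.   90.]
 [ 471. -172.   90.]
 [ 487. -107.   90.]] yaw -12.642352603017006 w,d 68.45042995865371 59.92430025899384
in board [(-18.2, 100.8), (-19.0, 32.3), (-78.9, 32.5), (-76.8, 100.4), (-48.2, 66.5)]
[[ 0.91   0.414  0.   ]
 [ 0.414 -0.91  -0.   ]
 [-0.     0.    -1.   ]] [ 0.22767916 -0.50068231  0.23136052]
turn about tool z -2.5067829982225156
turn about tool z 0.6348096553672775
target [ 399.86646378 -253.42750953  150.        ] tool shift [ 259.09896659 -153.80171534   81.33692931]
```

```bash
python3 -m handwheel '43 -26 13 0;43 -26 13 0;43 -26 13 0;43 -26 13 0;43 -26 13 0;43 -26 13 0;0 0 0 0.16;0 0 0 0.16;0 0 0 0.16;0 0 0 0.16;0 0 0 0;0 0 0 0' 30 40
python3 - <<'E'
from h import *
o=telemetry.get_obs(); Rm=R.from_rotvec(o["tcp_rot"]).as_matrix(); O=np.array([541.8,-220.6])
a=np.radians(-12.3); d=o["eef_pos"][:2]*1000-O
print("toolyaw",np.degrees(np.arctan2(Rm[1,0],Rm[0,0])),"board xy",d@[np.cos(a),np.sin(a)],d@[-np.sin(a),np.cos(a)],o["eef_pos"],o["width"])
s=snapshot("wrist"); cv2.imwrite("pics/w.png",s["color"][:,:,::-1])
E
```

```text
time: 2.5
eef_pos: [0.398, -0.2519, 0.1534]
tcp_rot: [3.124, -0.331, 0.0]
contact_force: [-0.1, -1.1, -0.1]
width: 0.0298
finger_force: 0.0
toolyaw -12.089889367948512 board xy -133.84938689261205 -61.22102977327075 [ 0.39798111 -0.25190175  0.15341275] 0.029815350670993414
```

View pics/w.png

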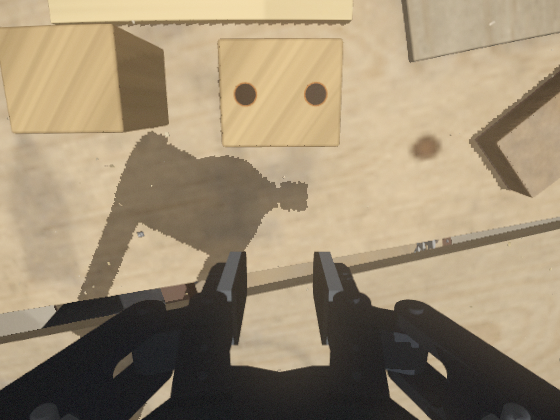

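The wrist view shows the fingers centred on the bee block (both at column ~281) and the board's front edge level at row ~20, so the tool is square to the board. Next I lower the tool and push low.

```bash
python3 -m handwheel '0 0 43 0;0 0 43 0;0 0 44 0;0 0 0 0;15 0 0 0;10 0 0 0;5 0 0 0;5 0 0 0;5 0 0 0;5 0 0 0;5 0 0 0;0 0 0 0'
python3 - <<'E'
from h import *
o=telemetry.get_obs(); print(o["eef_pos"],o["contact_force"])
s=snapshot("top"); cv2.imwrite("pics/t2.png",cv2.resize(s["color"][95:250,235:400],None,fx=3.8,fy=3.8)[:,:,::-1])
E
```

```text
time: 4.05
eef_pos: [0.4472, -0.2626, 0.0232]
tcp_rot: [3.124, -0.334, 0.001]
contact_force: [-0.7, 1.1, -0.6]
width: 0.0298
finger_force: 0.0
[ 0.44720693 -0.26256266  0.02322636] [-0.71293814  1.07086223 -0.58717489]
```

View pics/t2.png

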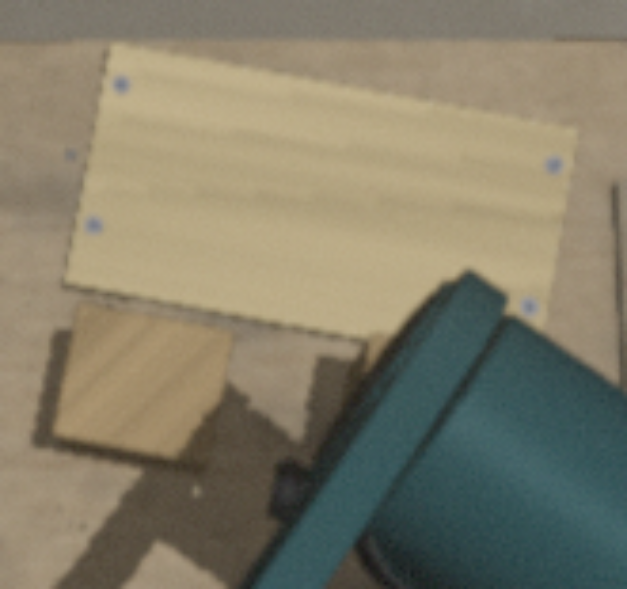

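The arm hides most of the block. Its front-left top corner now shows at about (370,335), so it has slid forward, and the blank hasn't moved. I keep pushing until the fence resists.

```bash
python3 -m handwheel '3 0 0 0;3 0 0 0;3 0 0 0;0 0 0 0'; python3 -m handwheel '3 0 0 0;0 0 0 0';python3 -m handwheel '2 0 0 0;0 0 0 0'
```

```text
time: 4.6
eef_pos: [0.456, -0.2645, 0.0234]
tcp_rot: [3.124, -0.334, 0.001]
contact_force: [-0.5, 0.5, -1.0]
width: 0.0298
finger_force: 0.0
time: 4.85
eef_pos: [0.4589, -0.2651, 0.0234]
tcp_rot: [3.124, -0.334, 0.001]
contact_force: [-0.5, -1.0, 0.4]
width: 0.0299
finger_force: 0.0
time: 5.1
eef_pos: [0.4607, -0.2655, 0.0233]
tcp_rot: [3.124, -0.334, 0.0]
contact_force: [-1.1, -0.3, 0.7]
width: 0.0301
finger_force: 0.0
```

```bash
python3 -m handwheel '2 0 0 0;0 0 0 0'|grep -E "eef|force"; python3 -m handwheel '2 0 0 0;0 0 0 0'|grep -E "eef|force";python3 -m handwheel '2 0 0 0;0 0 0 0'|grep -E "eef|force"
```

```text
eef_pos: [0.4618, -0.2657, 0.0234]
contact_force: [-4.7, 1.1, 3.8]
finger_force: 1.4
eef_pos: [0.462, -0.2658, 0.0234]
contact_force: [-10.6, 2.6, 7.8]
finger_force: 3.2
eef_pos: [0.4621, -0.2658, 0.0234]
contact_force: [-15.9, 3.3, 11.3]
finger_force: 4.9
```

Resistance came at the expected place: the face is at about −60 mm in the board frame, so the block is seated and squared. I back off, rise to z ≈ 72 mm and push high.

```bash
python3 -m handwheel '-10 0 0 0;-10 0 0 0;0 0 -25 0;0 0 -24 0;0 0 0 0' | grep -E "eef|force"
python3 - <<'E'
from h import *
s=snapshot("wrist"); cv2.imwrite("pics/w2.png",s["color"][:,:,::-1])
E
```

```text
eef_pos: [0.4485, -0.2636, 0.0747]
contact_force: [0.1, 0.3, 0.5]
finger_force: 0.0
```

View pics/w2.png

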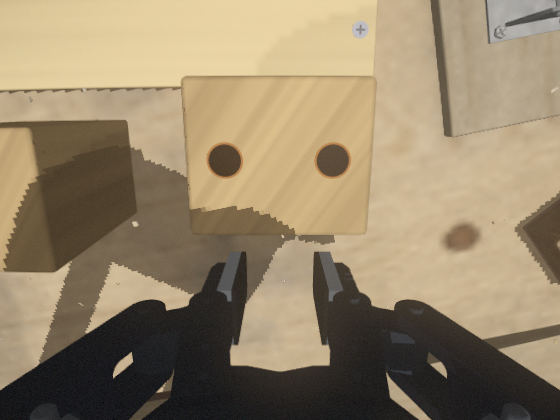

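The wrist view shows the block's front edge on the board edge and parallel to it, and the blank clear on the left. Now I tip it.

```bash
python3 -m handwheel '10 0 2 0;4 0 0 0;4 0 0 0;4 0 0 0;4 0 0 0;4 0 0 0;4 0 0 0'; python3 -m handwheel '3 0 0 0;3 0 0 0;3 0 0 0;3 0 0 0'
python3 - <<'E'
from h import *
s=snapshot("wrist"); cv2.imwrite("pics/w3.png",s["color"][:,:,::-1])
E
```

```text
time: 7.4
eef_pos: [0.4801, -0.2699, 0.0714]
tcp_rot: [3.123, -0.334, -0.0]
contact_force: [-6.6, 2.0, 9.2]
width: 0.0305
finger_force: 4.6
time: 7.9
eef_pos: [0.4933, -0.2733, 0.0766]
tcp_rot: [3.121, -0.334, 0.008]
contact_force: [-9.5, 4.9, 25.4]
width: 0.0302
finger_force: 11.4
```

View pics/w3.png

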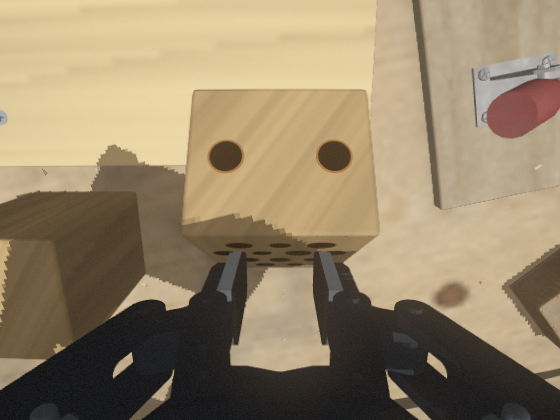

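The block is tilted about 36° and square, and the tips are sticking on the rising face (25 N up). I rise along with the arc from here.

```bash
python3 -m handwheel '1 0 -3 0;3 0 -2 0;3 0 -1 0' | grep -E "eef|force"; python3 -m handwheel '3 0 0 0;3 0 0 0;3 0 0 0' | grep -E "eef|force"; python3 - <<'E'
from h import *
s=snapshot("wrist"); cv2.imwrite("pics/w4.png",s["color"][:,:,::-1])
E
```

```text
eef_pos: [0.5005, -0.2747, 0.0789]
contact_force: [-1.2, 0.4, 6.8]
finger_force: 2.9
eef_pos: [0.51, -0.2769, 0.0794]
contact_force: [-1.1, -0.1, 9.2]
finger_force: 3.6
```

View pics/w4.png

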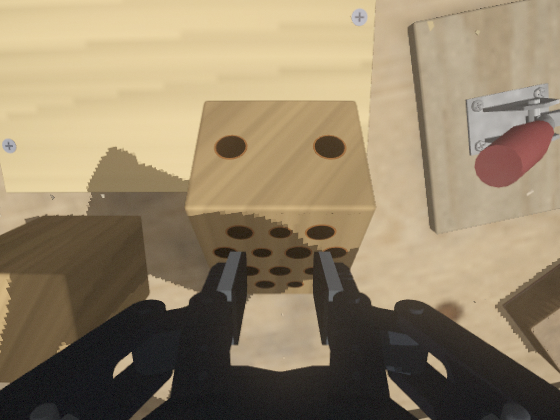

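It is still square and now tilted about 45–50°. I continue.

```bash
python3 -m handwheel '4 0 0 0;4 0 0 0;4 0 0 0;4 0 0 0' | grep -E "eef|force"; python3 - <<'E'
from h import *
s=snapshot("wrist"); cv2.imwrite("pics/w5.png",s["color"][:,:,::-1])
E
```

```text
eef_pos: [0.5231, -0.2787, 0.0754]
contact_force: [-1.3, -0.2, -0.2]
finger_force: 0.0
```

View pics/w5.png

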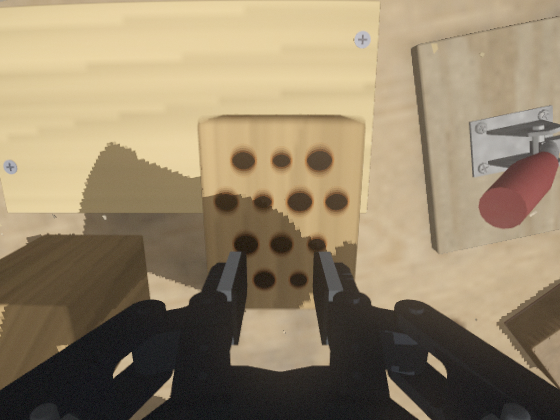

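The block has gone over, possibly still falling in this frame. I lift clear, back off and look from above.

```bash
python3 -m handwheel '-3 0 -10 0;-20 0 -40 0;-50 0 -20 0;-50 0 0 0;-50 0 0 0;0 0 0 0;0 0 0 0' | grep -E "time|eef|force"; python3 - <<'E'
from h import *
s=snapshot("top"); w=snapshot("wrist")
a=cv2.resize(s["color"][95:250,235:400],None,fx=2.4,fy=2.4); b=cv2.resize(w["color"],(396,297))
c=np.zeros((372,800,3),np.uint8); c[:a.shape[0],:396]=a[:,:396]; c[:297,400:796]=b
cv2.imwrite("pics/f.png",c[:,:,::-1])
for n in("bee_block","blank_block"):
  r=models.cut_out(n,"top")
  for q in r[:1]:
    k=max(cv2.findContours(q["region"].astype(np.uint8),0,1)[0],key=cv2.contourArea)
    P=np.array([atz(s,p[0],.072 if n[1]=='e' else .09)[:2] for p in k])*1000
    print(n,q["confidence"],cv2.minAreaRect(P.astype(np.float32)))
E
```

```text
time: 10.18
eef_pos: [0.3545, -0.2427, 0.1472]
contact_force: [0.4, 0.2, 0.6]
finger_force: 0.0
bee_block 0.88 ((543.0101928710938, -281.3371276855469), (76.32585144042969, 95.3718032836914), 77.1231689453125)
blank_block 0.94 ((507.2214050292969, -145.13497924804688), (69.2161636352539, 64.69155883789062), 77.9004898071289)
```

View pics/f.png

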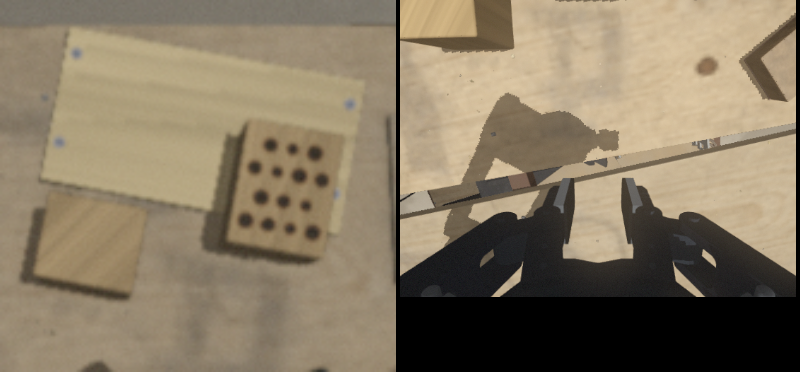

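The block is flat, holes up and square: its yaw is about −12.9° and the board's is −12 to −13°. But it slid back while tipping, so about 28 mm overhangs the front edge. The blank hasn't moved (its centre is within 1 mm). I'll push the block about 20 mm further on.

```bash
python3 -m handwheel '40 0 0 0;40 0 0 0;0 0 55 0;0 0 57 0;0 0 0 0;15 0 0 0;15 0 0 0;10 0 0 0;5 0 0 0;0 0 0 0' | grep -E "time|eef|force"; python3 -m handwheel '4 0 0 0;4 0 0 0;4 0 0 0;4 0 0 0;4 0 0 0;4 0 0 0;4 0 0 0;4 0 0 0;0 0 0 0' | grep -E "time|eef|force"
```

```text
time: 11.62
eef_pos: [0.4766, -0.269, 0.0347]
contact_force: [-0.6, 1.0, 0.3]
finger_force: 0.0
time: 12.75
eef_pos: [0.508, -0.2757, 0.0343]
contact_force: [0.4, -0.2, -0.8]
finger_force: 0.0
```

```bash
python3 -m handwheel '-20 0 0 0;-20 0 0 0;0 0 -50 0;0 0 -60 0;-60 0 0 0;-40 0 0 0;0 0 0 0' | grep -E "time|eef|force"; python3 - <<'E'
from h import *
s=snapshot("top"); w=snapshot("scene")
a=cv2.resize(s["color"][95:250,235:400],None,fx=2.4,fy=2.4); b=cv2.resize(w["color"][150:350,220:420],(400,372))
c=np.zeros((372,800,3),np.uint8); c[:a.shape[0],:396]=a[:,:396]; c[:,400:]=b
cv2.imwrite("pics/g.png",c[:,:,::-1])
for n in("bee_block","blank_block"):
  for q in models.cut_out(n,"top")[:1]:
    k=max(cv2.findContours(q["region"].astype(np.uint8),0,1)[0],key=cv2.contourArea)
    P=np.array([atz(s,p[0],.072 if n[1]=='e' else .09)[:2] for p in k])*1000
    print(n,q["confidence"],cv2.minAreaRect(P.astype(np.float32)))
E
```

```text
time: 13.62
eef_pos: [0.369, -0.2454, 0.1444]
contact_force: [0.5, -0.2, 0.3]
finger_force: 0.0
bee_block 0.56 ((559.4461059570312, -284.55029296875), (74.11448669433594, 95.83393859863281), 77.70780181884766)
```

View pics/g.png

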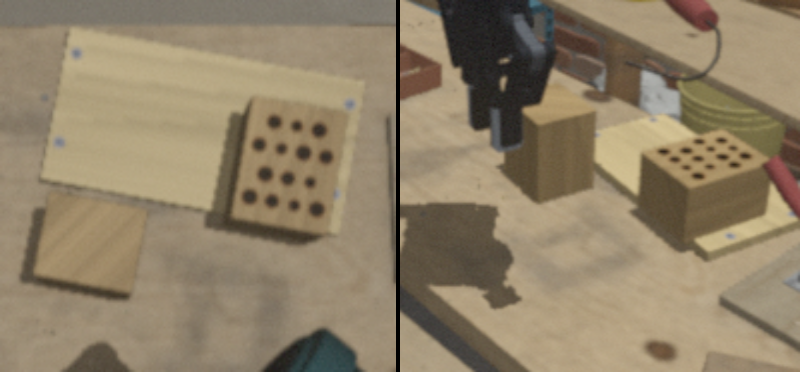

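The block lies flat and square on the board with its holes up and only about 11 mm of overhang, which is what tipping over a 12 mm edge should leave. The blank is still standing, and the arm is clear.

```bash
python3 -c "
from workcell import ctrl
print(ctrl.hand_in())"
```

```text
the job is handed in; nothing more can be done
None
```

The job is handed in: the bee-hotel block lies flat on its back on the stop board, square to it with the holes up and about 11 mm over the front edge, and the undrilled block is still standing where it was.

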